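Sort the spare knobs, fit the good one to the blind control and hold it pressed

TASK

Three spare knobs for the blind control unit lie on the windowsill: one is whole, one has half its grip bar snapped off and one has a bite out of its round skirt. First put both broken knobs in the terracotta saucer, then turn the whole knob so that its pointer faces the same way as the flat of the unit's D-shaft, push it fully onto the shaft and press it all the way down against the spring. Finish still gripping or pushing the knob so that it stays pressed down; leave the remote, jar, cup and tablet stand where they are.

Things in the scene. Friction and masses are not known exactly. Their poses are not given: they have to be found in the camera images.
- good_knob_mid (a point): The whole knob: grey plastic, 38 mm tall, about 50 g: round skirt 56 mm across, 16 high, topped by a grip bar 15 wide (y), 22 high. Point: on the skirt axis, 19 mm up; z up. Bar along x from -25 to +27 mm, tapering beyond +16 to a pointer at +x. D-bore in the underside on the axis, 13 mm deep: radius 8.2 mm, flat 4.7 mm from the axis on the +x (pointer) side.
- stub_knob_mid (a point): The knob with the snapped grip: grey plastic, 38 mm tall, about 50 g: round skirt 56 mm across, 16 high, topped by a grip bar 15 wide (y), 22 high. Point: on the skirt axis, 19 mm up; z up. The pointer half of the bar is gone: it runs along x only from -25 to about 0 mm (grip it about 12 mm to the -x side of this point).
- chipped_knob_mid (a point): The knob with the bitten skirt: grey plastic, 38 mm tall, about 50 g: round skirt 56 mm across, 16 high, topped by a grip bar 15 wide (y), 22 high. Point: on the skirt axis, 19 mm up; z up. Bar complete (along x from -25 to +27 mm, pointer at +x), but a quarter of the skirt is missing on its +y side.
- saucer: Loose terracotta plant saucer, 166 mm across at the rim, 24 mm high, inner floor 6 mm above its underside and about 140 mm across; about 0.5 kg. Origin: centre of its underside.
- controller: Blind control unit, grey box 130 (x) by 110 (y) by 40 mm high, fixed to the sill. Origin: centre of its underside. The D-shaft stands up from the middle of its top.
- shaft_tip (a point): Axis of the upright brass D-shaft at its top end, 61 mm above the sill when not pressed; z up. 14 mm across, flat 3.5 mm from the axis on its +x side, tip edge bevelled 1 mm, standing 21 mm out of the box; does not turn. With the knob fully on, its underside is 13 mm below the tip, its mid point 6 mm above it.
- spindle (a joint): How far the D-shaft is pressed into the box: 0 up, 0.006 m fully down (stop). A spring pushes it up with about 4 N at the top and 8.5 N at the bottom; it comes up again when let go.
- remote: White plastic blinds remote lying flat, 140 x 42 x 18 mm, loose; origin centre of underside. Leave alone.
- jar: Glass jar with clamp lid, 84 mm across, 120 mm tall, loose; origin centre of underside. Leave alone.
- cup: Terracotta-coloured ceramic cup, 80 mm across, 85 mm tall, loose; origin centre of underside. Leave alone.
- stand: Aluminium tablet stand, foot 100 x 100 mm, sloping back about 130 mm tall, loose; origin centre of underside. Leave alone.
Things that resemble listed ones, but are neither listed nor needed, are in the scene too. Leave any red look-alike of the part that bears stub_knob_mid alone.

How it is judged:
By the outcome, as a careful person would: the job done as asked, in the order asked, and still so for the second after the job is handed in, while the arm keeps its last pose, push and grip.
It also fails if it takes over 64 s, if anything falls off the work surface, if the arm or the gripper's body presses on something with over 40 N, if the wrist force passes 120 N, or if a joint passes its speed limit or range.

ROBOT

A 7-joint arm with a two-finger parallel gripper is mounted at the origin on the work surface. World frame = base frame: x ahead of the robot, y to its left, z up, the work surface at z = 0. Lengths are in m, angles in rad, forces in N, time in s.
With the tool pointing down it reaches from about 0.35 to 0.9 m from the base axis. Payload 8.1 kg.
Tool frame: the origin (TCP) lies between the finger pads; the fingertips stand 8 mm ahead of it and the grasp point (between the pads) lies 11 mm behind it (arm.tcp_to_tips is the distance from the TCP to the fingertips, in m); z points along the fingers, x is the direction in which the jaws open and shut, and the axes are right-handed (so a half turn about z gives the same grasp; the last joint's range is limited). The gripper opens to 92 mm and grips with 3 to 60 N. Pads are 19 mm wide; open, the fingers measure 130 mm over their backs; the gripper's body (75 mm by 190 mm) begins 47 mm behind the grasp point.
Start: joints at [1.216, 0.434, 0.025, 1.573, -0.012, 1.134, -0.075], TCP at [0.156, -0.605, 0.235] pointing down, gripper open.
Joint ranges: [-2.62, 2.62], [-0.44, 2.09], [-1.27, 1.32], [0.08, 2.57], [-1.32, 4.46], [0.12, 2], [-2.74, 2.74]. Speed limits (rad/s): [2.22, 2.22, 3.01, 3.01, 3.14, 3.14, 3.14].

INTERFACE

Orientations are given as a rotation vector (axis times angle).
In Python, from cell import arm, eyes gives the robot as it stands.
- The arm moves only by the tool play_rows, never from a script. Its argument "rows" is a list of rows, each a list of 3 entries, a list of its own where there are three numbers: the shift along the tool's x, y, z each as a share of 50 cm, from -1 to 1, then the turn, a rotation vector about the tool's x, y, z each as a share of 60 degrees, from -1 to 1, then the opening, from -1 (shut) to 1 (fully open), so that 0 is half open. In form: [[[dx, dy, dz], [ax, ay, az], grip], ...]. A call has 1 to 10 rows; each row is the pose to reach, as a shift and turn from the pose commanded when the call began, along the tool's axes at that moment; what a row does not reach only later rows make up. A row lasts 1/10 s, in which the tool goes at most 50 mm and 8.59 degrees, less where a joint would pass 70% of its speed; a pose out of reach is approached as far as the arm can. A call with a number of a shift or a turn outside -1 to 1 is refused whole. A call with a gripper value outside its range is refused whole. The fingers move at their own pace and stop on an object; "newtons" is the grip in N (left out, the last holds). Time passes only in rows, so rows that repeat a pose let the fingers close. It gives the time, the measured TCP pose, the force and the opening at its end, in the units of the state.
- arm.observe(): the state, without advancing time (a new reading comes with each control period).
- eyes.get_image(name): name is "scene" or "top"; returns (picture, depth): 400x640x3 uint8, red, green, blue; 400x640 float32, m along the optical axis (not along the pixel's ray), 0 where there is no reading.
- eyes.get_calibration(name): a dict with "intrinsics" (3x3 intrinsics, pixels), "R" (3x3) and "t" (3): a world point X has camera coordinates R X + t. Camera axes: x right, y down, z forward; pixel columns grow to the right and rows downward; lengths in m; the calibration is good to about 2 mm. A picture is of the moment at which its call begins. get_calibration takes no time and is no camera call.
- arm.sign_off(): hands the job in, once; it reports no verdict.
The state is a dict: "clock": time; "joints": joint angles; "dq": joint speeds; "joint_efforts": joint torques, N m; "position": TCP position; "ee_rot": TCP orientation; "force": force on the tool from outside, world axes, zero at the start; "ft_torque": the same for the moment, N m; "width": opening from 0.0 (shut) to 1.0 (fully open).
Only numpy, scipy, OpenCV 4.12 (cv2) and the standard library are available. Lean on these libraries where they do the work, as an engineer would, in place of code of your own. Each camera call takes 0.05 s, during which the arm holds its last target.

## Working session

There is one attempt and no reset: what is moved stays moved. The work goes in short steps, Python scripts to look and compute and a tool call to move; the robot and the scene stay as the last step left them, time stands still between calls to the robot, and variables do not carry over. Pictures are saved under pics/ and viewed, and the job is handed in when it is done.

Besides the shell and the picture viewer there is one more tool, called after "Emit:" as name(argument=value, ...), one argument or row to a line, values as JSON. play_rows: Moves the arm, as the interface text tells. Its arguments: {"type":"object","properties":{"rows":{"type":"array","items":{"type":"array"}},"newtons":{"type":"number"}},"required":["rows"]}

```bash
ls; mkdir -p pics
python3 - <<'E'
from cell import arm, eyes
import cv2,numpy as np
s=arm.observe(); print(s)
for n in("scene","top"):
    p,d=eyes.get_image(n); cv2.imwrite(f"pics/{n}0.png",p[:,:,::-1]); np.save(f"pics/{n}0.npy",d)
    print(n,eyes.get_calibration(n))
E
```

```text
pics
{'clock': 0.0, 'joints': array([ 1.21641882,  0.43521022,  0.0249659 ,  1.57410244, -0.01161128,
        1.13400744, -0.07513108]), 'dq': array([ 1.41701906e-03, -1.64744234e-07,  5.37145614e-04,  6.65644771e-07,
       -5.65771382e-04,  2.23884913e-05, -1.02287903e-03]), 'joint_efforts': array([-2.52306418e-04, -6.67846942e+01,  9.84722301e-01, -3.14450955e+01,
       -6.04982302e-02,  4.29686846e-02,  1.46723060e-04]), 'position': array([ 0.15552994, -0.60481604,  0.23395075]), 'ee_rot': array([-2.48199994e+00,  1.92453934e+00,  2.08233794e-03]), 'force': array([ 0.71586422, -0.43463939,  0.52598641]), 'ft_torque': array([-0.00403458,  0.01590349, -0.05158164]), 'width': 0.9990621034895263}
scene {'intrinsics': array([[414.23437758,   0.        , 319.07878641],
       [  0.        , 414.23437758, 204.4876904 ],
       [  0.        ,   0.        ,   1.        ]]), 'R': array([[ 0.43406069,  0.90079956,  0.01230759],
       [ 0.73159282, -0.34448851, -0.58830232],
       [-0.52570264,  0.26436306, -0.8085474 ]]), 't': array([-0.19231177, -0.39070268,  1.54160106])}
top {'intrinsics': array([[415.58276217,   0.        , 320.35972657],
       [  0.        , 415.58276217, 200.55805155],
       [  0.        ,   0.        ,   1.        ]]), 'R': array([[ 1.40977515e-02, -9.99896790e-01,  2.76818601e-03],
       [-9.78600526e-01, -1.43657676e-02, -2.05267227e-01],
       [ 2.05285808e-01,  1.84858068e-04, -9.78702050e-01]]), 't': array([-0.06942573,  0.58101995,  1.1392102 ])}
```

View pics/scene0.png

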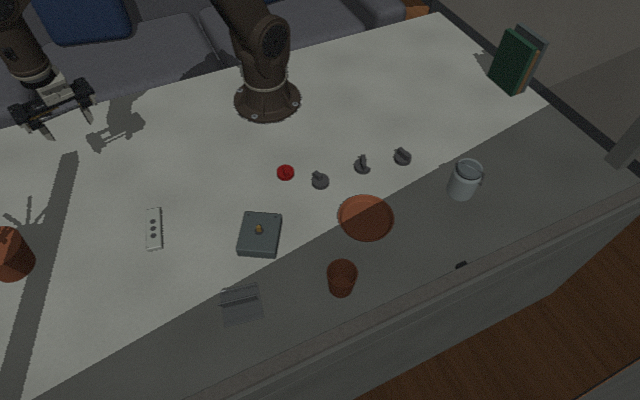

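View pics/top0.png

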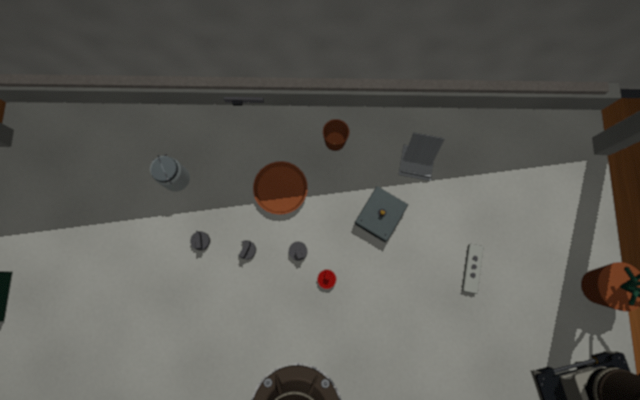

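Top view: grey knobs at (200,241), (247,250) and (297,252), a red look-alike at (327,280), the saucer at (280,188), the controller at (380,216). I'm enlarging the knobs and the shaft.

Run:
```python
import cv2,numpy as np
t=cv2.imread("pics/top0.png"); s=cv2.imread("pics/scene0.png")
def c(im,u,v,r,S): 
    return cv2.convertScaleAbs(cv2.resize(im[v-r:v+r,u-r:u+r],(S,S),interpolation=cv2.INTER_CUBIC),alpha=1.8,beta=10)
row1=np.hstack([c(t,200,241,22,195),c(t,247,250,22,195),c(t,297,252,22,195),c(t,381,214,22,195)])
row2=np.hstack([c(s,402,156,22,195),c(s,362,164,22,195),c(s,320,180,22,195),c(s,258,230,22,195)])
cv2.imwrite("pics/crop0.png",np.vstack([row1,row2]))
```

```text
(no output)
```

View pics/crop0.png

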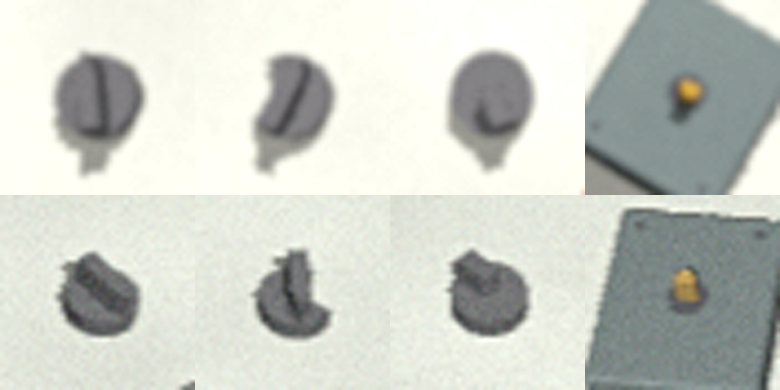

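Left to right in the top view: (200,241) has a complete bar and round skirt, so it is the whole knob. (247,250) has a bite on its upper left, so it is the chipped one. (297,252) has only its lower half bar, so it is the stub. The red one at (327,280) I leave alone. Next, measuring with depth from both views.

```bash
cat > h.py <<'E'
import numpy as np,cv2
from cell import arm,eyes
def cloud(n,d):
    c=eyes.get_calibration(n);K=c["intrinsics"]
    v,u=np.mgrid[0:400,0:640]
    P=np.stack([(u-K[0,2])*d/K[0,0],(v-K[1,2])*d/K[1,1],d],-1)
    W=(P-c["t"])@c["R"]; W[d<=0]=np.nan
    return W
def ray(n,u,v,z):
    c=eyes.get_calibration(n);K=c["intrinsics"]
    r=c["R"].T@np.array([(u-K[0,2])/K[0,0],(v-K[1,2])/K[1,1],1]); o=-c["R"].T@c["t"]
    return o+r*(z-o[2])/r[2]
def proj(n,X):
    c=eyes.get_calibration(n);p=c["intrinsics"]@(c["R"]@np.array(X)+c["t"]);return p[:2]/p[2]
E
python3 - <<'E'
from h import *
C={n:cloud(n,np.load(f"pics/{n}0.npy")) for n in("scene","top")}
for n in C:
    W=C[n].reshape(-1,3); 
    print(n,"sill z",np.nanmedian(W[(W[:,0]>.3)&(W[:,0]<.7)&(abs(W[:,1])<.3)&(W[:,2]<.01)&(W[:,2]>-.01)][:,2]))
for nm,uv in dict(good=(200,241),chip=(247,250),stub=(297,252),red=(327,280)).items():
    g=ray("top",*uv,.016); print(nm,"guess",g.round(4))
    for n in C:
        W=C[n].reshape(-1,3); m=(np.hypot(W[:,0]-g[0],W[:,1]-g[1])<.045)
        b=W[m&(W[:,2]>.030)&(W[:,2]<.045)]; s=W[m&(W[:,2]>.008)&(W[:,2]<.045)]
        print(" ",n,"bar n",len(b),"c",b.mean(0).round(4) if len(b) else "", "ztop",np.percentile(b[:,2],[50,95]).round(4) if len(b) else "")
        if len(b)>4:
            q=b[:,:2]-b[:,:2].mean(0);w,v=np.linalg.eigh(q.T@q);a=v[:,1];print("   axis deg",np.degrees(np.arctan2(a[1],a[0])).round(1),"ext",(q@a).min().round(4),(q@a).max().round(4),"width",np.ptp(q@v[:,0]).round(4))
        if len(s)>5:
            print("   skirt minmaxcirc",[x.round(4) for x in cv2.minEnclosingCircle(s[:,:2].astype(np.float32))[0:1]][0] if 0 else np.round(cv2.minEnclosingCircle(s[:,:2].astype(np.float32))[0],4),len(s))
W=C["top"].reshape(-1,3)
for nm,uv,z,lo,hi,r in(("box",(381,214),.04,.034,.046,.1),("shaft",(381,212),.061,.05,.07,.02),("saucer",(280,188),.024,.018,.03,.1)):
    g=ray("top",*uv,z)
    for n in C:
        W=C[n].reshape(-1,3); m=(np.hypot(W[:,0]-g[0],W[:,1]-g[1])<r)&(W[:,2]>lo)&(W[:,2]<hi)
        p=W[m]; print(nm,n,len(p),p.mean(0).round(4),np.round(cv2.minEnclosingCircle(p[:,:2].astype(np.float32))[0],4),cv2.minAreaRect((p[:,:2]*1000).astype(np.float32)))
E
```

```text
scene sill z 0.00040398362815276023
top sill z 0.0005571688354972905
good guess [0.4649 0.2903 0.016 ]
  scene bar n 73 c [0.4692 0.2919 0.0367] ztop [0.0371 0.0404]
   axis deg -172.8 ext -0.0277 0.025 width 0.0184
   skirt minmaxcirc [0.468  0.2935] 216
  top bar n 95 c [0.4665 0.2914 0.0375] ztop [0.0379 0.0419]
   axis deg -171.4 ext -0.0282 0.0241 width 0.0152
   skirt minmaxcirc [0.4674 0.2925] 300
chip guess [0.4406 0.1511 0.016 ]
  scene bar n 61 c [0.4457 0.155  0.0372] ztop [0.0379 0.041 ]
   axis deg 157.6 ext -0.0254 0.0248 width 0.0147
   skirt minmaxcirc [0.4446 0.1545] 187
  top bar n 95 c [0.4414 0.1553 0.0378] ztop [0.0375 0.042 ]
   axis deg 154.4 ext -0.0276 0.023 width 0.0165
   skirt minmaxcirc [0.4412 0.1433] 246
stub guess [0.4368 0.005  0.016 ]
  scene bar n 46 c [ 0.4333 -0.0006  0.0365] ztop [0.037  0.0412]
   axis deg -147.5 ext -0.014 0.0156 width 0.0173
   skirt minmaxcirc [0.4435 0.0042] 243
  top bar n 50 c [ 0.4307 -0.0013  0.0383] ztop [0.038  0.0422]
   axis deg -157.4 ext -0.0137 0.0129 width 0.0144
   skirt minmaxcirc [0.4417 0.0039] 293
red guess 
[... 588 characters left out ...]
992188), (109.8080062866211, 130.9690704345703), 59.12702941894531)
shaft scene 24 [ 0.5536 -0.2386  0.0579] [ 0.5532 -0.239 ] ((551.946533203125, -238.64944458007812), (13.409432411193848, 10.794384002685547), 74.60138702392578)
shaft top 19 [ 0.5508 -0.2386  0.0606] [ 0.5511 -0.2386] ((551.095703125, -238.58656311035156), (10.244904518127441, 11.229791641235352), 2.045408248901367)
saucer scene 363 [0.6229 0.0701 0.0228] [0.6286 0.0622] ((629.743408203125, 62.024749755859375), (162.82589721679688, 164.22996520996094), 71.00237274169922)
saucer top 373 [0.6347 0.0644 0.0232] [0.6297 0.0609] ((629.3069458007812, 60.374656677246094), (162.2506866455078, 163.5901336669922), 59.095985412597656)
```

Run:
```python
from h import *
t=cv2.imread("pics/top0.png"); s=cv2.imread("pics/scene0.png")
def c(im,u,v,r,S): 
    return cv2.convertScaleAbs(cv2.resize(im[v-r:v+r,u-r:u+r],(S,S),interpolation=cv2.INTER_CUBIC),alpha=2.2,beta=0)
cv2.imwrite("pics/crop1.png",np.vstack([np.hstack([c(t,200,241,14,300),c(s,402,156,14,300)]),np.hstack([c(t,381,212,12,300),c(s,258,229,12,300)])]))
```

```text
(no output)
```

View pics/crop1.png

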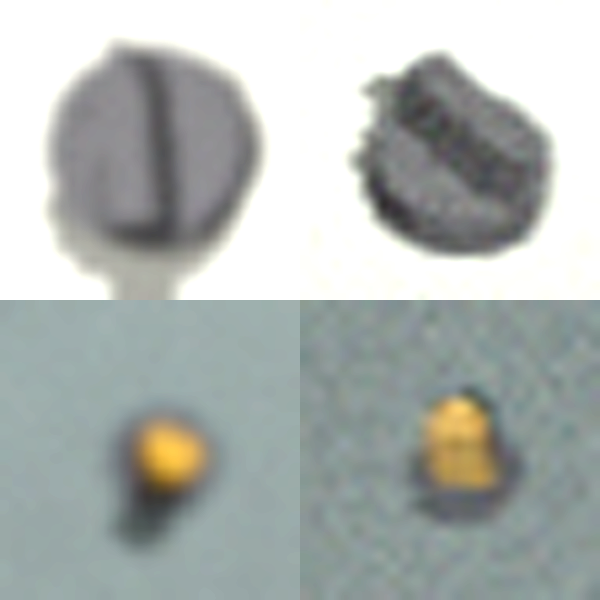

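Run:
```python
from h import *
A={}
for n in("scene","top"):
    L=[eyes.get_image(n) for _ in range(4)]
    A[n]=np.mean([l[0].astype(float) for l in L],0); D=np.stack([l[1] for l in L]); D[D<=0]=np.nan
    np.save(f"pics/{n}A.npy",A[n]); D=np.nanmedian(D,0);D=np.nan_to_num(D); np.save(f"pics/{n}D.npy",D)
    W=cloud(n,D).reshape(-1,3)
    for nm,c,ax in(("good",(.4672,.2925),8),("chip",(.442,.1535),-24)):
        a=np.radians(ax);R=np.array([[np.cos(a),np.sin(a)],[-np.sin(a),np.cos(a)]])
        q=(W[:,:2]-c)@R.T; m=(W[:,2]>.031)&(W[:,2]<.045)&(np.hypot(*q.T)<.045)
        q=q[m]*1000
        print(n,nm,[(int(l),round(float(np.median(q[k,1])),1),round(float(np.ptp(q[k,1])),1),int(k.sum())) for l in range(-32,32,6) for k in[(q[:,0]>=l)&(q[:,0]<l+6)] if k.sum()>1])
    # brass
    g=A[n]; u,v=proj(n,(.5526,-.2398,.061)); print(n,"box-centre at tip height proj",u,v)
    u0,v0=int(u)-12,int(v)-12; cr=g[v0:v0+24,u0:u0+24]; w=np.clip(cr[...,0]-cr[...,2],0,None)-25; w[w<0]=0
    vv,uu=np.mgrid[0:24,0:24]; print(" brass centroid",(w*uu).sum()/w.sum()+u0,(w*vv).sum()/w.sum()+v0)
    print(np.round(w[5:19,5:19]).astype(int), u0+5,v0+5)
    big=cv2.resize(np.clip(cr*1.6,0,255).astype(np.uint8),(390,390),interpolation=cv2.INTER_CUBIC)
    A[n+"b"]=big
cv2.imwrite("pics/shaft1.png",np.hstack([A["topb"],A["sceneb"]])[:,:,::-1])
```

```text
scene good [(-26, 3.0, 12.1, 3), (-20, -2.0, 13.2, 9), (-14, -0.4, 14.4, 7), (-8, 1.8, 14.0, 10), (-2, -4.7, 16.2, 8), (4, -2.7, 12.2, 7), (10, 0.5, 11.1, 7), (16, -1.6, 11.4, 9), (22, 1.1, 5.8, 6)]
scene chip [(-26, 1.9, 9.5, 4), (-20, 4.7, 13.2, 6), (-14, -0.7, 12.2, 8), (-8, 5.4, 9.9, 7), (-2, 1.5, 9.5, 5), (4, 4.0, 12.4, 5), (10, 3.6, 12.9, 10), (16, 2.8, 13.0, 7), (22, 2.6, 6.4, 6)]
scene box-centre at tip height proj 258.05219475948974 226.42870554156858
 brass centroid 258.2974238875878 227.66354410616705
[[ 0  0  0  0  0  0  0  0  0  0  0  0  0  0]
 [ 0  0  0  0  0  0  0  0  0  0  0  0  0  0]
 [ 0  0  0  0  0  0  0  0  0  0  0  0  0  0]
 [ 0  0  0  0  0  0  0  0  0  0  0  0  0  0]
 [ 0  0  0  0  0  0  0  0  0  0  0  0  0  0]
 [ 0  0  0  0  0  0  0  0  0  0  0  0  0  0]
 [ 0  0  0  0  0  0 17 32 24  0  0  0  0  0]
 [ 0  0  0  0  0  6 34 34 34 20  0  0  0  0]
 [ 0  0  0  0  0 12 33 34 36 25  0  0  0  0]
 [ 0  0  0  0  0  8 23 20 22 14  0  0  0  0]
 [ 0  0  0  0  0  2 22 20 20 16  0  0  0  0]
 [ 0  0  0  0  0  0 22 21 22 21  0  0  0  0]
 [ 0  0  0  0  0  0  4 13 15 17  0  0  0  
[... 524 characters left out ...]
66825655
 brass centroid 382.1075604053001 211.93725643024163
[[ 0  0  0  0  0  0  0  0  0  0  0  0  0  0]
 [ 0  0  0  0  0  0  0  0  0  0  0  0  0  0]
 [ 0  0  0  0  0  0  0  0  0  0  0  0  0  0]
 [ 0  0  0  0  0  0  0  0  0  0  0  0  0  0]
 [ 0  0  0  0  0  0  0  0  0  0  0  0  0  0]
 [ 0  0  0  0  0  0  0  0  0  0  0  0  0  0]
 [ 0  0  0  0  0  0 22 23  8  0  0  0  0  0]
 [ 0  0  0  0  0 15 46 52 42 22  0  0  0  0]
 [ 0  0  0  0  0 19 50 58 54 34  0  0  0  0]
 [ 0  0  0  0  0  5 36 48 44 20  0  0  0  0]
 [ 0  0  0  0  0  0 11 21 13  0  0  0  0  0]
 [ 0  0  0  0  0  0  0  0  0  0  0  0  0  0]
 [ 0  0  0  0  0  0  0  0  0  0  0  0  0  0]
 [ 0  0  0  0  0  0  0  0  0  0  0  0  0  0]] 375 204
```

View pics/shaft1.png

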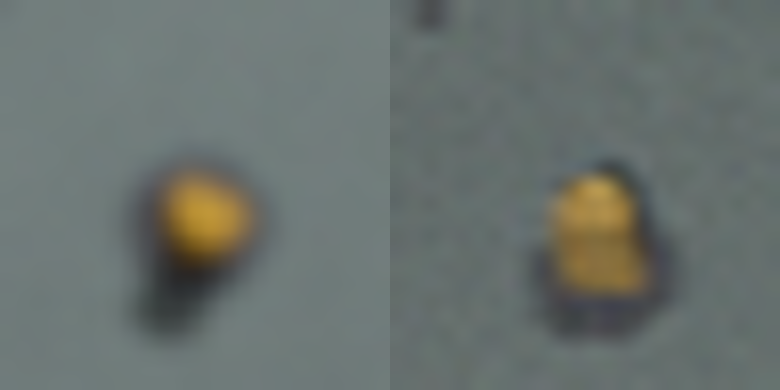

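The top view shows the shaft's brass tip with its upper-right corner missing (about (385,209)), and the scene view shows the flat face towards the camera with its base edge sloping slightly down to the right. So the flat faces a yaw of about -31°, in line with the box's long axis. The whole knob's bar narrows at its +x world end, so its pointer is at about +8°. I start with the stub.

```bash
cat >> h.py <<'E'
from scipy.spatial.transform import Rotation as Ro
def go(pos,yawdeg=None,frm=None):
    s=arm.observe(); p=s["position"];R=Ro.from_rotvec(s["ee_rot"])
    y=np.radians(yawdeg); T=np.array([[np.cos(y),np.sin(y),0],[np.sin(y),-np.cos(y),0],[0,0,-1]])
    d=R.inv().apply(np.array(pos)-p)/.5; r=(R.inv()*Ro.from_matrix(T)).as_rotvec()/np.radians(60)
    return d.round(4).tolist(),r.round(3).tolist()
def st():
    s=arm.observe();R=Ro.from_rotvec(s["ee_rot"]).as_matrix()
    print("t",round(s["clock"],2),"pos",s["position"].round(4),"yaw",np.degrees(np.arctan2(R[1,0],R[0,0])).round(1),"tilt",R[:2,2].round(3),"F",s["force"].round(1),"w",round(s["width"]*92,1))
E
python3 - <<'E'
from h import *
st(); print(go((.432,-.001,.12),-64))
E
```

```text
t 0.5 pos [ 0.1557 -0.6053  0.2347] yaw -75.6 tilt [ 0. -0.] F [ 0.1 -0.2 -0.2] w 92.1
([-1.0329, -0.8362, 0.2294], [0.0, -0.0, -0.193])
```

Emit:
play_rows(
  rows=[
    [[-0.93, -0.753, 0.207], [0, 0, -0.193], 0],
    [[-0.93, -0.753, 0.207], [0, 0, -0.193], 0],
    [[-0.93, -0.753, 0.207], [0, 0, -0.193], 0],
    [[-0.93, -0.753, 0.207], [0, 0, -0.193], 0],
    [[-0.93, -0.753, 0.207], [0, 0, -0.193], 0],
    [[-0.93, -0.753, 0.207], [0, 0, -0.193], 0],
    [[-0.93, -0.753, 0.207], [0, 0, -0.193], 0],
    [[-0.93, -0.753, 0.207], [0, 0, -0.193], 0],
    [[-0.93, -0.753, 0.207], [0, 0, -0.193], 0],
    [[-0.93, -0.753, 0.207], [0, 0, -0.193], 0],
  ],
  newtons=25,
)

```text
clock: 1.5
position: [0.3613, -0.1556, 0.1496]
ee_rot: [-2.664, 1.665, -0.002]
force: [1.4, -0.5, -0.4]
width: 0.501
```

Run:
```python
from h import *
st(); print(go((.432,-.001,.12),-64))
```

```text
t 1.5 pos [ 0.3613 -0.1556  0.1496] yaw -64.0 tilt [ 0.001 -0.001] F [ 1.4 -0.5 -0.4] w 46.1
([-0.2161, -0.2625, 0.0593], [-0.001, -0.001, -0.0])
```

Emit:
play_rows(
  rows=[
    [[-0.216, -0.2625, 0.06], [0, 0, 0], 0],
    [[-0.216, -0.2625, 0.06], [0, 0, 0], 0],
    [[-0.216, -0.2625, 0.06], [0, 0, 0], 0],
    [[-0.216, -0.2625, 0.06], [0, 0, 0], 0],
    [[-0.216, -0.2625, 0.06], [0, 0, 0], 0],
  ],
)

```text
clock: 2.0
position: [0.4326, 0.0011, 0.1194]
ee_rot: [-2.667, 1.656, 0.0]
force: [-0.4, -0.9, 0.3]
width: 0.504
```

Run:
```python
from h import *
st(); print(go((.432,-.001,.027),-64)); p,d=eyes.get_image("top"); cv2.imwrite("pics/a.png",cv2.resize(p[180:320,230:370,::-1],(560,560),interpolation=cv2.INTER_CUBIC))
```

```text
t 2.0 pos [0.4326 0.0011 0.1194] yaw -63.7 tilt [0.001 0.002] F [-0.4 -0.9  0.3] w 46.4
([0.0035, 0.0032, 0.1847], [-0.002, 0.001, 0.005])
```

View pics/a.png

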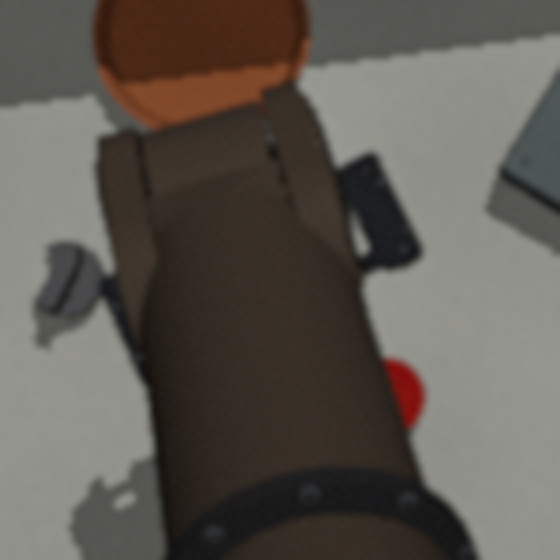

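The arm hides the stub in the top view; the chipped knob (65,285 in the crop) and the red one (405,395) stay clear. Descending on the measured pose.

Emit:
play_rows(
  rows=[
    [[0.0035, 0.003, 0.09], [0, 0, 0.005], 0],
    [[0.0035, 0.003, 0.16], [0, 0, 0.005], 0],
    [[0.0035, 0.003, 0.185], [0, 0, 0.005], 0],
    [[0.0035, 0.003, 0.185], [0, 0, 0.005], 0],
    [[0.0035, 0.003, 0.185], [0, 0, 0.005], -1],
    [[0.0035, 0.003, 0.185], [0, 0, 0.005], -1],
    [[0.0035, 0.003, 0.185], [0, 0, 0.005], -1],
    [[0.0035, 0.003, 0.185], [0, 0, 0.005], -1],
    [[0.0035, 0.003, 0.185], [0, 0, 0.005], -1],
  ],
)

```text
clock: 2.95
position: [0.4309, -0.0049, 0.0275]
ee_rot: [-2.659, 1.672, -0.001]
force: [-1.2, 0.3, 6.9]
width: 0.162
```

Run:
```python
from h import *
st(); print(go((.432,-.001,.1),-64),go((.6487,.0427,.1),-64))
```

```text
t 2.95 pos [ 0.4309 -0.0049  0.0275] yaw -64.3 tilt [ 0.001 -0.   ] F [-1.2  0.3  6.9] w 14.9
([-0.0061, -0.0054, -0.145], [-0.001, -0.0, -0.005]) ([0.1031, -0.4339, -0.1446], [-0.001, -0.0, -0.005])
```

Emit:
play_rows(
  rows=[
    [[0, 0, -0.06], [0, 0, 0], -1],
    [[0, 0, -0.145], [0, 0, 0], -1],
    [[0.025, -0.108, -0.145], [0, 0, 0], -1],
    [[0.05, -0.207, -0.145], [0, 0, 0], -1],
    [[0.075, -0.306, -0.145], [0, 0, 0], -1],
    [[0.103, -0.434, -0.145], [0, 0, 0], -1],
    [[0.103, -0.434, -0.145], [0, 0, 0], -1],
    [[0.103, -0.434, -0.145], [0, 0, 0], -1],
    [[0.103, -0.434, -0.145], [0, 0, 0], -1],
    [[0.103, -0.434, -0.145], [0, 0, 0], -1],
  ],
)

```text
clock: 3.95
position: [0.6471, 0.0423, 0.0992]
ee_rot: [2.659, -1.671, -0.001]
force: [0.3, -0.2, -0.3]
width: 0.161
```

Run:
```python
from h import *
st(); print(go((.6487,.0427,.034),-64)); p,d=eyes.get_image("scene"); cv2.imwrite("pics/b.png",cv2.resize(p[120:260,270:410,::-1],(560,560),interpolation=cv2.INTER_CUBIC))
```

```text
t 3.95 pos [0.6471 0.0423 0.0992] yaw -64.3 tilt [-0.001 -0.001] F [ 0.3 -0.2 -0.3] w 14.9
([0.0007, -0.0033, 0.1304], [0.002, 0.0, -0.005])
```

View pics/b.png

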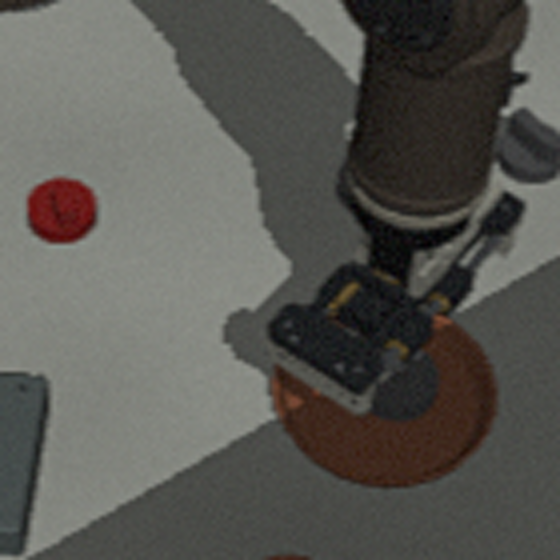

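The stub hangs in the gripper over the saucer, at (405,385) in the crop. Lowering and releasing.

Emit:
play_rows(
  rows=[
    [[0.001, -0.003, 0.07], [0, 0, 0], -1],
    [[0.001, -0.003, 0.11], [0, 0, 0], -1],
    [[0.001, -0.003, 0.13], [0, 0, 0], -1],
    [[0.001, -0.003, 0.13], [0, 0, 0], -1],
    [[0.001, -0.003, 0.13], [0, 0, 0], -0.3],
    [[0.001, -0.003, 0.13], [0, 0, 0], -0.3],
    [[0.001, -0.003, 0.13], [0, 0, 0], -0.3],
    [[0.001, -0.003, 0.04], [0, 0, 0], -0.3],
    [[0.001, -0.003, -0.04], [0, 0, 0], -0.3],
    [[0.001, -0.003, -0.04], [0, 0, 0], 0],
  ],
)

```text
clock: 5.0
position: [0.6537, 0.044, 0.126]
ee_rot: [-2.654, 1.668, -0.012]
force: [0.8, 0.6, 0.7]
width: 0.398
```

Run:
```python
from h import *
st(); print(go((.442,.154,.115),-114)); p,d=eyes.get_image("scene"); cv2.imwrite("pics/c.png",cv2.resize(p[120:260,270:410,::-1],(560,560),interpolation=cv2.INTER_CUBIC))
```

```text
t 5.0 pos [0.6537 0.044  0.126 ] yaw -64.3 tilt [0.01  0.002] F [0.8 0.6 0.7] w 36.6
([-0.382, 0.2864, 0.018], [-0.01, 0.001, 0.828])
```

View pics/c.png

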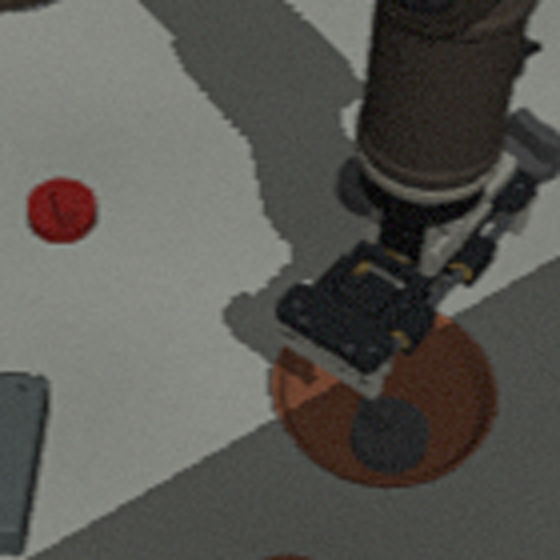

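The stub lies in the saucer, disc at (390,435) in the crop. Next, the chipped knob.

Emit:
play_rows(
  rows=[
    [[-0.383, 0.284, 0.018], [-0.01, 0, 0.83], 0],
    [[-0.383, 0.284, 0.018], [-0.01, 0, 0.83], 0],
    [[-0.383, 0.284, 0.018], [-0.01, 0, 0.83], 0],
    [[-0.383, 0.284, 0.018], [-0.01, 0, 0.83], 0],
    [[-0.383, 0.284, 0.018], [-0.01, 0, 0.83], 0],
    [[-0.383, 0.284, 0.018], [-0.01, 0, 0.83], 0],
    [[-0.383, 0.284, 0.018], [-0.01, 0, 0.83], 0],
    [[-0.383, 0.284, 0.018], [-0.01, 0, 0.83], 0],
    [[-0.383, 0.284, 0.018], [-0.01, 0, 0.83], 0],
  ],
)

```text
clock: 5.95
position: [0.4397, 0.1534, 0.1103]
ee_rot: [1.706, -2.628, -0.008]
force: [0.1, 0.4, -0.2]
width: 0.501
```

Run:
```python
from h import *
st(); print(go((.443,.155,.027),-114))
```

```text
t 5.95 pos [0.4397 0.1534 0.1103] yaw -114.0 tilt [-0.01 -0.  ] F [ 0.1  0.4 -0.2] w 46.1
([-0.0062, -0.0063, 0.1664], [0.009, -0.004, -0.0])
```

Emit:
play_rows(
  rows=[
    [[-0.006, -0.006, 0.08], [0.009, -0.004, 0], 0],
    [[-0.006, -0.006, 0.14], [0.009, -0.004, 0], 0],
    [[-0.006, -0.006, 0.165], [0.009, -0.004, 0], 0],
    [[-0.006, -0.006, 0.165], [0.009, -0.004, 0], 0],
    [[-0.006, -0.006, 0.165], [0.009, -0.004, 0], -1],
    [[-0.006, -0.006, 0.165], [0.009, -0.004, 0], -1],
    [[-0.006, -0.006, 0.165], [0.009, -0.004, 0], -1],
    [[-0.006, -0.006, 0.165], [0.009, -0.004, 0], -1],
    [[-0.006, -0.006, 0.165], [0.009, -0.004, 0], -1],
  ],
)

```text
clock: 6.85
position: [0.4426, 0.1557, 0.0285]
ee_rot: [-1.708, 2.635, -0.001]
force: [0.2, -0.4, 5.5]
width: 0.158
```

Run:
```python
from h import *
st(); print(go((.5995,.074,.1),-114))
```

```text
t 6.85 pos [0.4426 0.1557 0.0285] yaw -114.1 tilt [0.001 0.   ] F [ 0.2 -0.4  5.5] w 14.5
([0.0209, -0.3533, -0.1426], [-0.001, 0.001, -0.002])
```

Emit:
play_rows(
  rows=[
    [[0, 0, -0.06], [0, 0, 0], -1],
    [[0, 0, -0.143], [0, 0, 0], -1],
    [[0.005, -0.09, -0.143], [0, 0, 0], -1],
    [[0.01, -0.18, -0.143], [0, 0, 0], -1],
    [[0.016, -0.27, -0.143], [0, 0, 0], -1],
    [[0.021, -0.353, -0.143], [0, 0, 0], -1],
    [[0.021, -0.353, -0.143], [0, 0, 0], -1],
    [[0.021, -0.353, -0.143], [0, 0, 0], -1],
    [[0.021, -0.353, -0.143], [0, 0, 0], -1],
  ],
)

```text
clock: 7.75
position: [0.5978, 0.0747, 0.0992]
ee_rot: [1.71, -2.635, -0.001]
force: [-1.0, -0.1, -1.4]
width: 0.159
```

Run:
```python
from h import *
st(); print(ray("scene",367.5,228.7,.022)); print(go((.5995,.074,.034),-114)); p,d=eyes.get_image("scene"); cv2.imwrite("pics/d.png",cv2.resize(p[120:260,270:410,::-1],(560,560),interpolation=cv2.INTER_CUBIC))
```

```text
t 7.75 pos [0.5978 0.0747 0.0992] yaw -114.0 tilt [-0.001  0.   ] F [-1.  -0.1 -1.4] w 14.7
[0.66767716 0.04520372 0.022     ]
([-0.0001, -0.0038, 0.1305], [0.001, -0.0, -0.001])
```

View pics/d.png

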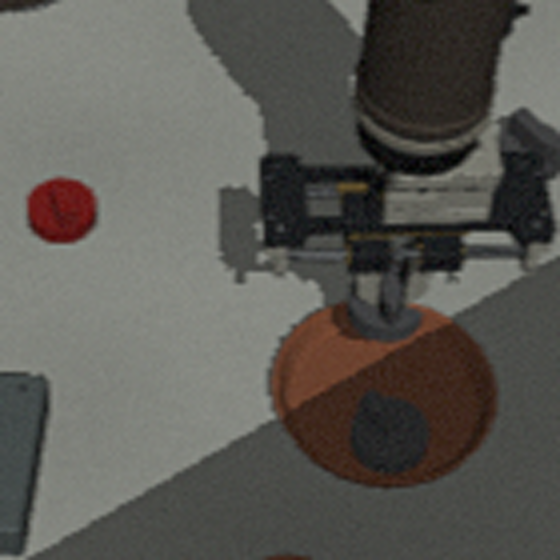

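The stub is at (390,435) in the crop, at the far side of the saucer, and the chipped knob hangs over the free near side at (385,320). Lowering it.

Emit:
play_rows(
  rows=[
    [[0, -0.008, 0.07], [0, 0, 0], -1],
    [[0, -0.008, 0.11], [0, 0, 0], -1],
    [[0, -0.008, 0.13], [0, 0, 0], -1],
    [[0, -0.008, 0.13], [0, 0, 0], -1],
    [[0, -0.008, 0.13], [0, 0, 0], -0.3],
    [[0, -0.008, 0.13], [0, 0, 0], -0.3],
    [[0, -0.008, 0.13], [0, 0, 0], -0.3],
    [[0, -0.008, 0.04], [0, 0, 0], -0.3],
    [[0, -0.008, -0.04], [0, 0, 0], -0.3],
    [[0, -0.008, -0.04], [0, 0, 0], 0],
  ],
)

```text
clock: 8.8
position: [0.6062, 0.0731, 0.1254]
ee_rot: [-1.704, 2.629, -0.006]
force: [0.7, 0.4, -0.4]
width: 0.398
```

Run:
```python
from h import *
st(); print(go((.4675,.292,.115),-82))
```

```text
t 8.8 pos [0.6062 0.0731 0.1254] yaw -114.1 tilt [0.01  0.002] F [ 0.7  0.4 -0.4] w 36.6
([-0.2863, 0.4322, 0.0188], [-0.009, 0.003, -0.535])
```

Emit:
play_rows(
  rows=[
    [[-0.288, 0.43, 0.018], [0, 0, -0.535], 0],
    [[-0.288, 0.43, 0.018], [0, 0, -0.535], 0],
    [[-0.288, 0.43, 0.018], [0, 0, -0.535], 0],
    [[-0.288, 0.43, 0.018], [0, 0, -0.535], 0],
    [[-0.288, 0.43, 0.018], [0, 0, -0.535], 0],
    [[-0.288, 0.43, 0.018], [0, 0, -0.535], 0],
    [[-0.288, 0.43, 0.018], [0, 0, -0.535], 0],
    [[-0.288, 0.43, 0.018], [0, 0, -0.535], 0],
  ],
)

```text
clock: 9.6
position: [0.466, 0.2903, 0.1104]
ee_rot: [2.37, -2.062, 0.002]
force: [-0.2, -0.4, 0.1]
width: 0.499
```

Run:
```python
from h import *
st(); print(go((.4675,.292,.0275),-82)); p,d=eyes.get_image("scene"); cv2.imwrite("pics/e.png",cv2.resize(p[120:260,310:450,::-1],(560,560),interpolation=cv2.INTER_CUBIC))
```

```text
t 9.6 pos [0.466  0.2903 0.1104] yaw -82.1 tilt [ 0.001 -0.001] F [-0.2 -0.4  0.1] w 45.9
([-0.0032, -0.0034, 0.1658], [-0.0, -0.001, -0.001])
```

View pics/e.png

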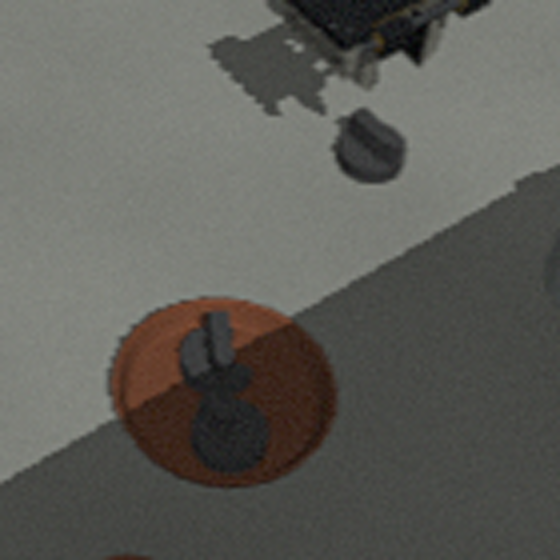

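Both broken knobs are in the saucer, chipped at (215,350) and stub at (230,435) in the crop; the whole knob is at (370,148). Gripping it.

Emit:
play_rows(
  rows=[
    [[-0.003, -0.003, 0.08], [0, 0, 0], 0],
    [[-0.003, -0.003, 0.14], [0, 0, 0], 0],
    [[-0.003, -0.003, 0.166], [0, 0, 0], 0],
    [[-0.003, -0.003, 0.166], [0, 0, 0], 0],
    [[-0.003, -0.003, 0.166], [0, 0, 0], -1],
    [[-0.003, -0.003, 0.166], [0, 0, 0], -1],
    [[-0.003, -0.003, 0.166], [0, 0, 0], -1],
    [[-0.003, -0.003, 0.166], [0, 0, 0], -1],
    [[-0.003, -0.003, 0.166], [0, 0, 0], -1],
  ],
  newtons=40,
)

```text
clock: 10.55
position: [0.4668, 0.2934, 0.028]
ee_rot: [-2.37, 2.06, -0.001]
force: [-0.2, -0.4, 3.2]
width: 0.159
```

Run:
```python
from h import *
st(); print(go((.47,.285,.125),-90));
```

```text
t 10.55 pos [0.4668 0.2934 0.028 ] yaw -82.0 tilt [0.001 0.   ] F [-0.2 -0.4  3.2] w 14.7
([0.0174, -0.0042, -0.1941], [-0.001, 0.0, 0.133])
```

Emit:
play_rows(
  rows=[
    [[0, 0, -0.1], [0, 0, 0], -1],
    [[0, 0, -0.194], [0, 0, 0], -1],
    [[0, 0, -0.194], [0, 0, 0.133], -1],
    [[0, 0, -0.194], [0, 0, 0.133], -1],
    [[0, 0, -0.194], [0, 0, 0.133], -1],
    [[0, 0, -0.194], [0, 0, 0.133], -1],
  ],
)

```text
clock: 11.15
position: [0.4657, 0.2926, 0.1233]
ee_rot: [2.223, -2.216, -0.0]
force: [-0.9, -0.4, -1.6]
width: 0.159
```

Run:
```python
from h import *
st(); print(go((.5525,-.2392,.120),-121));
```

```text
t 11.15 pos [0.4657 0.2926 0.1233] yaw -89.8 tilt [-0.002 -0.002] F [-0.9 -0.4 -1.6] w 14.6
([1.0642, -0.17, 0.008], [0.001, -0.002, 0.52])
```

Emit:
play_rows(
  rows=[
    [[0.98, -0.157, 0.008], [0, 0, 0.52], -1],
    [[0.98, -0.157, 0.008], [0, 0, 0.52], -1],
    [[0.98, -0.157, 0.008], [0, 0, 0.52], -1],
    [[0.98, -0.157, 0.008], [0, 0, 0.52], -1],
    [[0.98, -0.157, 0.008], [0, 0, 0.52], -1],
    [[0.98, -0.157, 0.008], [0, 0, 0.52], -1],
    [[0.98, -0.157, 0.008], [0, 0, 0.52], -1],
    [[0.98, -0.157, 0.008], [0, 0, 0.52], -1],
    [[0.98, -0.157, 0.008], [0, 0, 0.52], -1],
    [[0.98, -0.157, 0.008], [0, 0, 0.52], -1],
  ],
)

```text
clock: 12.15
position: [0.5444, -0.1993, 0.1194]
ee_rot: [1.544, -2.734, -0.001]
force: [1.0, 0.7, 0.2]
width: 0.162
```

Run:
```python
from h import *
st(); print(go((.5525,-.2392,.106),-121));
```

```text
t 12.15 pos [ 0.5444 -0.1993  0.1194] yaw -121.1 tilt [-0.002 -0.   ] F [1.  0.7 0.2] w 14.9
([0.06, -0.0551, 0.0268], [0.001, -0.001, -0.001])
```

Emit:
play_rows(
  rows=[
    [[0.06, -0.055, 0.026], [0.001, 0, 0], -1],
    [[0.06, -0.055, 0.026], [0.001, 0, 0], -1],
    [[0.06, -0.055, 0.026], [0.001, 0, 0], -1],
    [[0.06, -0.055, 0.026], [0.001, 0, 0], -1],
    [[0.06, -0.055, 0.026], [0.001, 0, 0], -1],
    [[0.06, -0.055, 0.026], [0.001, 0, 0], -1],
  ],
)

```text
clock: 12.75
position: [0.5534, -0.2354, 0.1077]
ee_rot: [-1.545, 2.734, -0.002]
force: [-0.3, -0.2, 0.1]
width: 0.16
```

Run:
```python
from h import *
st(); p,d=eyes.get_image("scene"); cv2.imwrite("pics/f_raw.png",p[:,:,::-1]);np.save("pics/f.npy",d)
a=cv2.resize(p[170:270,210:310,::-1],(400,400),interpolation=cv2.INTER_CUBIC)
p2,d2=eyes.get_image("top");np.save("pics/ft.npy",d2)
b=cv2.resize(p2[160:260,330:430,::-1],(400,400),interpolation=cv2.INTER_CUBIC)
cv2.imwrite("pics/f.png",cv2.convertScaleAbs(np.hstack([a,b]),alpha=1.5))
s=arm.observe()["position"]
for n,dd in(("scene",d),("top",d2)):
    W=cloud(n,dd).reshape(-1,3)
    m=(np.hypot(W[:,0]-.5535,W[:,1]+.2398)<.05)
    for lo,hi in((.07,.082),(.082,.098),(.088,.098),(.1,.12)):
        q=W[m&(W[:,2]>lo)&(W[:,2]<hi)]
        if len(q)>3: print(n,lo,hi,len(q),np.round(cv2.minEnclosingCircle(q[:,:2].astype(np.float32)),4) if 0 else (np.round(cv2.minEnclosingCircle(q[:,:2].astype(np.float32))[0],4),round(cv2.minEnclosingCircle(q[:,:2].astype(np.float32))[1],4)))
```

```text
t 12.75 pos [ 0.5534 -0.2354  0.1077] yaw -121.0 tilt [ 0.001 -0.   ] F [-0.3 -0.2  0.1] w 14.8
scene 0.07 0.082 12 (array([ 0.5701, -0.2357]), 0.023)
scene 0.082 0.098 142 (array([ 0.5569, -0.2365]), 0.028)
scene 0.088 0.098 114 (array([ 0.5569, -0.2365]), 0.028)
scene 0.1 0.12 103 (array([ 0.5637, -0.2406]), 0.0239)
top 0.082 0.098 17 (array([ 0.5372, -0.2191]), 0.0128)
top 0.088 0.098 12 (array([ 0.5372, -0.2191]), 0.0128)
top 0.1 0.12 10 (array([ 0.5346, -0.2223]), 0.0051)
```

View pics/f.png

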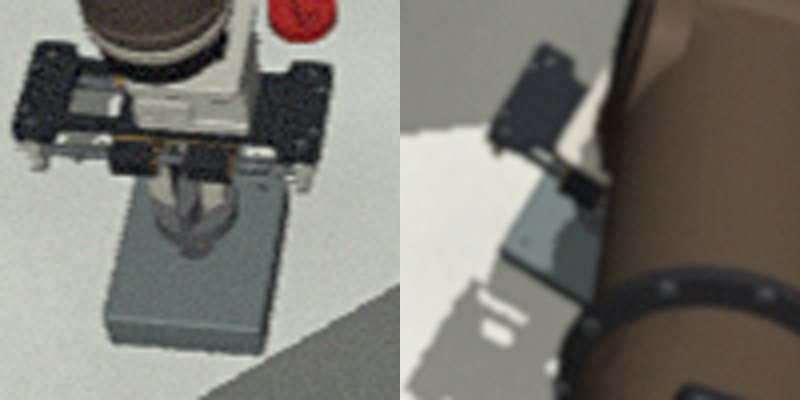

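The scene view (left half) shows the held knob level over the box, skirt ellipse at (195,225), pointer towards the viewer and down. Refining the alignment.

Run:
```python
from h import *
st(); print(go((.5517,-.2388,.100),-121)); 
d=np.nanmedian(np.stack([eyes.get_image("scene")[1] for _ in range(2)]),0)
W=cloud("scene",d).reshape(-1,3); s=arm.observe()["position"];m=(np.hypot(W[:,0]-s[0],W[:,1]-s[1])<.05)
z=s[2]-.028
q=W[m&(W[:,2]>z+.006)&(W[:,2]<z+.02)]; c=cv2.minEnclosingCircle(q[:,:2].astype(np.float32));print(c,s)
q=W[m&(W[:,2]>z+.013)&(W[:,2]<z+.02)]; c=cv2.minEnclosingCircle(q[:,:2].astype(np.float32));print(c)
W=cloud("scene",np.load("pics/sceneD.npy")).reshape(-1,3)
q=W[(np.hypot(W[:,0]-.5535,W[:,1]+.24)<.095)&(W[:,2]>.036)&(W[:,2]<.044)];print(cv2.minAreaRect((q[:,:2]*1000).astype(np.float32)))
W=cloud("top",np.load("pics/topD.npy")).reshape(-1,3)
q=W[(np.hypot(W[:,0]-.5535,W[:,1]+.24)<.095)&(W[:,2]>.036)&(W[:,2]<.044)];print(cv2.minAreaRect((q[:,:2]*1000).astype(np.float32)))
for n in("scene","top"):
    W=cloud(n,np.load(f"pics/{n}D.npy")).reshape(-1,3)
    q=W[(np.hypot(W[:,0]-.4675,W[:,1]-.2925)<.045)&(W[:,2]>.012)&(W[:,2]<.022)];print(n,"good skirt",cv2.minEnclosingCircle(q[:,:2].astype(np.float32)))
```

```text
t 12.85 pos [ 0.5534 -0.2359  0.1078] yaw -121.1 tilt [ 0.001 -0.001] F [-1.2 -0.1 -0.7] w 14.6
([0.0067, -0.0001, 0.0157], [-0.001, 0.0, -0.002])
((0.5474196672439575, -0.23644042015075684), 0.035628609359264374) [ 0.55327865 -0.23628788  0.10774224]
((0.5475003123283386, -0.23570865392684937), 0.035517942160367966)
((553.9986572265625, -239.61685180664062), (109.79217529296875, 129.81704711914062), 58.897216796875)
((552.9283447265625, -240.21963500976562), (109.69119262695312, 129.80307006835938), 59.126373291015625)
scene good skirt ((0.46841558814048767, 0.29346588253974915), 0.028578508645296097)
top good skirt ((0.4675561487674713, 0.29253461956977844), 0.028387904167175293)
```

Run:
```python
from h import *
st(); print(go((.5514,-.2393,.094),-121));
```

```text
t 12.95 pos [ 0.5533 -0.2363  0.1077] yaw -121.1 tilt [ 0.001 -0.001] F [ 0.1 -1.  -0. ] w 14.7
([0.0071, 0.0001, 0.0275], [-0.001, 0.0, -0.002])
```

Emit:
play_rows(
  rows=[
    [[0.007, 0, 0.014], [0, 0, 0], -1],
    [[0.007, 0, 0.027], [0, 0, 0], -1],
    [[0.007, 0, 0.027], [0, 0, 0], -1],
    [[0.007, 0, 0.027], [0, 0, 0], -1],
    [[0.007, 0, 0.027], [0, 0, 0], -1],
  ],
)

```text
clock: 13.45
position: [0.5514, -0.2397, 0.094]
ee_rot: [-1.542, 2.736, -0.002]
force: [0.2, 1.0, -1.1]
width: 0.16
```

Run:
```python
from h import *
st(); print(go((.5514,-.2393,.084),-121));
```

```text
t 13.45 pos [ 0.5514 -0.2397  0.094 ] yaw -121.2 tilt [ 0.001 -0.001] F [ 0.2  1.  -1.1] w 14.7
([-0.0007, 0.0005, 0.0201], [-0.001, -0.0, -0.003])
```

Emit:
play_rows(
  rows=[
    [[0, 0, 0.005], [0, 0, 0], -1],
    [[0, 0, 0.01], [0, 0, 0], -1],
    [[0, 0, 0.015], [0, 0, 0], -1],
    [[0, 0, 0.02], [0, 0, 0], -1],
    [[0, 0, 0.02], [0, 0, 0], -1],
    [[0, 0, 0.02], [0, 0, 0], -1],
  ],
)

```text
clock: 14.05
position: [0.5513, -0.2397, 0.0839]
ee_rot: [-1.542, 2.736, -0.002]
force: [-1.3, 0.8, -0.2]
width: 0.156
```

Run:
```python
from h import *
st(); print(arm.observe()["ft_torque"].round(3))
```

```text
t 14.05 pos [ 0.5513 -0.2397  0.0839] yaw -121.2 tilt [ 0.001 -0.001] F [-1.3  0.8 -0.2] w 14.4
[0.125 0.058 0.013]
```

No axial force 5 mm past the tip, so the bore is on the shaft. Continuing.

Emit:
play_rows(
  rows=[
    [[0, 0, 0.004], [0, 0, 0], -1],
    [[0, 0, 0.008], [0, 0, 0], -1],
    [[0, 0, 0.012], [0, 0, 0], -1],
    [[0, 0, 0.012], [0, 0, 0], -1],
    [[0, 0, 0.012], [0, 0, 0], -1],
  ],
)

```text
clock: 14.55
position: [0.5513, -0.2397, 0.078]
ee_rot: [-1.542, 2.736, -0.002]
force: [0.1, 0.3, -0.6]
width: 0.159
```

Run:
```python
from h import *
st(); print(arm.observe()["ft_torque"].round(3))
```

```text
t 14.55 pos [ 0.5513 -0.2397  0.078 ] yaw -121.2 tilt [ 0.001 -0.001] F [ 0.1  0.3 -0.6] w 14.6
[ 0.151  0.03  -0.022]
```

Emit:
play_rows(
  rows=[
    [[0, 0, 0.004], [0, 0, 0], -1],
    [[0, 0, 0.008], [0, 0, 0], -1],
    [[0, 0, 0.012], [0, 0, 0], -1],
    [[0, 0, 0.012], [0, 0, 0], -1],
    [[0, 0, 0.012], [0, 0, 0], -1],
  ],
  newtons=50,
)

```text
clock: 15.05
position: [0.5516, -0.2398, 0.0724]
ee_rot: [-1.542, 2.736, -0.003]
force: [-1.3, 1.5, 6.3]
width: 0.158
```

Emit:
play_rows(
  rows=[
    [[0, 0, 0.003], [0, 0, 0], -1],
    [[0, 0, 0.003], [0, 0, 0], -1],
    [[0, 0, 0.003], [0, 0, 0], -1],
  ],
)

```text
clock: 15.35
position: [0.5516, -0.2398, 0.071]
ee_rot: [-1.542, 2.736, -0.003]
force: [-1.8, 1.0, 5.8]
width: 0.156
```

Run:
```python
from h import *
st(); print(arm.observe()["ft_torque"].round(3))
```

```text
t 15.35 pos [ 0.5516 -0.2398  0.071 ] yaw -121.2 tilt [ 0.002 -0.001] F [-1.8  1.   5.8] w 14.4
[ 0.324  0.393 -0.002]
```

Emit:
play_rows(
  rows=[
    [[0, 0, 0.003], [0, 0, 0], -1],
    [[0, 0, 0.003], [0, 0, 0], -1],
    [[0, 0, 0.003], [0, 0, 0], -1],
  ],
)

```text
clock: 15.65
position: [0.5516, -0.2398, 0.0699]
ee_rot: [-1.542, 2.736, -0.003]
force: [-3.0, 1.4, 10.4]
width: 0.158
```

Emit:
play_rows(
  rows=[
    [[0, 0, 0.002], [0, 0, 0], -1],
    [[0, 0, 0.002], [0, 0, 0], -1],
    [[0, 0, 0.002], [0, 0, 0], -1],
  ],
)

```text
clock: 15.95
position: [0.5517, -0.2399, 0.0697]
ee_rot: [-1.542, 2.736, -0.003]
force: [-6.3, 2.1, 18.9]
width: 0.163
```

Emit:
play_rows(
  rows=[
    [[0, 0, 0.002], [0, 0, 0], -1],
    [[0, 0, 0.002], [0, 0, 0], -1],
    [[0, 0, 0.002], [0, 0, 0], -1],
  ],
)

```text
clock: 16.25
position: [0.5518, -0.2399, 0.0696]
ee_rot: [-1.542, 2.735, -0.004]
force: [-7.4, 3.3, 27.6]
width: 0.157
```

The force stayed on the spring curve (6 N at 72.4 mm), then rose hard at TCP z ≈ 69.7 mm. That matches the predicted bottom stop of 70 mm. I ease off slightly and check the pictures.

Emit:
play_rows(
  rows=[
    [[0, 0, -0.001], [0, 0, 0], -1],
    [[0, 0, -0.001], [0, 0, 0], -1],
    [[0, 0, -0.001], [0, 0, 0], -1],
  ],
)

```text
clock: 16.55
position: [0.5518, -0.2398, 0.0697]
ee_rot: [-1.542, 2.735, -0.004]
force: [-7.4, 3.3, 24.4]
width: 0.155
```

Run:
```python
from h import *
p,d=eyes.get_image("scene"); p2,d2=eyes.get_image("top"); st()
a=cv2.resize(p[150:270,210:330,::-1],(400,400),interpolation=cv2.INTER_CUBIC)
b=cv2.resize(p[170:270,310:410,::-1],(400,400),interpolation=cv2.INTER_CUBIC)
cv2.imwrite("pics/g.png",cv2.convertScaleAbs(np.hstack([a,b]),alpha=1.6)); cv2.imwrite("pics/g2.png",p[:,:,::-1]); cv2.imwrite("pics/g3.png",p2[:,:,::-1])
```

```text
t 16.65 pos [ 0.5518 -0.2399  0.0697] yaw -121.2 tilt [ 0.003 -0.001] F [-6.9  3.5 22.5] w 14.5
```

View pics/g.png

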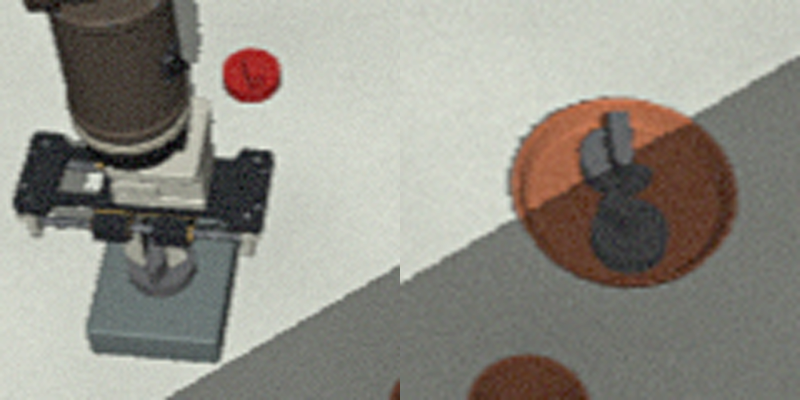

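View pics/g2.png

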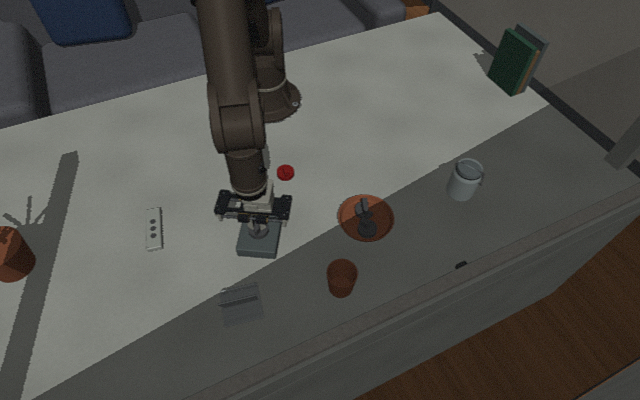

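View pics/g3.png

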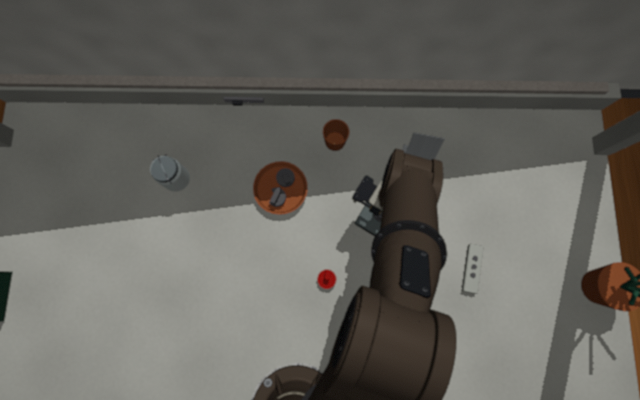

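The scene view shows the knob down on the box at (160,275) in the left crop, and both broken knobs inside the saucer (right crop, about (610,150) and (628,235)). The remote, jar, cup, stand and red knob are where they were at the start. Handing in.

Run:
```python
from h import *
st(); print(arm.sign_off()); st()
```

```text
t 16.65 pos [ 0.5518 -0.2399  0.0697] yaw -121.2 tilt [ 0.003 -0.001] F [-6.9  3.5 22.5] w 14.5
the job is handed in; nothing more can be done
None
the job is handed in; nothing more can be done
```

The job is handed in at 16.65 s. Both broken knobs are in the saucer, and the whole knob is on the shaft, pressed down and still gripped. The sign-off gave no verdict.

**What I did:** I put the stub knob in the saucer first, then the chipped one. I then turned the whole knob so its pointer faced the shaft's flat (yaw about -31°), pushed it on and pressed it to the stop.

**Last checks:**
- **Fit:** there was no axial force until the shaft reached the bottom of the bore. The force then followed the spring and rose sharply at TCP z ≈ 69.7 mm, where the stop was predicted at 70 mm. I eased off from about 28 N and held at about 22 N.
- **Pictures:** both broken knobs look to be inside the saucer. The red knob, remote, jar, cup and stand look unmoved.

**Less certain points:**
- **Knob position:** the two cameras disagreed by about 2 mm on where the knob sat in the gripper, so I used the mean and it went on freely.
- **Sideways force:** about 8 N remains while it is held.
- **Flat's direction:** I judged it from a small image of the shaft and the box's axis.

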